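# Hold the vent valve of a coolant manifold open with its bayonet key

### The arm

A 6-joint arm with a two-finger parallel gripper is mounted at the origin on a cart in front of the work surface, level with it; the furniture and walls round the work are solid. World frame = base frame: x ahead of the robot, y to its left, z up, the work surface at z = 0. Lengths are in mm, angles in degrees, forces in N, time in s.
With the tool pointing down it reaches from about 350 to 850 mm from the base axis. Payload 8.1 kg.
Tool frame: the origin (TCP) lies at the centre of the arm's flange, where the gripper is bolted on; the fingertips stand 173 mm ahead of it and the grasp point (between the pads) lies 155 mm ahead of it; z points along the fingers, y is the line along which they close (so a half turn about z gives the same grasp; the last joint's range is limited). The gripper opens to 85 mm and grips with 20 to 120 N. Pads are 22 mm wide; open, the fingers measure 114 mm over their backs; the gripper's body (76 mm by 85 mm) begins 54 mm behind the grasp point. The pads swing forward as they close: fully open they stand 13 mm farther back than shut.
Start: joints at [-78.518, 7.471, 85.268, -0, 87.261, -4.893], TCP at [169.176, -575.662, 404.692] pointing down, gripper open.
Joint ranges: [-169.43, 169.43], [-51.17, 129.36], [1.28, 143.12], [-76.62, 256.62], [0, 156.53], [-152.29, 152.29]. Speed limits (degrees/s): [136.94, 136.94, 159.86, 180, 180, 180].

### API

Orientations are given as [roll, pitch, yaw] about the fixed x, y, z axes, in that order (R = Rz(yaw) Ry(pitch) Rx(roll)).
In Python, from bench import * gives the robot as it stands.
- The arm moves only by the shell command python3 -m jog 'ROWS' [FORCE]. ROWS is text: rows parted by semicolons, each of 7 numbers parted by spaces: the shift along the tool's x, y, z scaled (see below), then the turn, a rotation vector about the tool's x, y, z scaled (see below), then the closure, from -1 (fully open) to 1 (shut). In form: tx ty tz wx wy wz hand; .... A call has 1 to 5 rows; each row shifts and turns the commanded pose from where the row before left it, along the tool's axes as they then stand; what a row does not reach is not made up. The controller multiplies each number of a shift by 0.1 m and each number of a turn by 60 degrees. A row lasts 1/8 s, in which the tool goes at most 62.5 mm and 10.7 degrees, less where a joint would pass 70% of its speed; a pose out of reach is approached as far as the arm can. A call with a number of a shift or a turn outside -1 to 1 is refused whole. A call with a gripper value outside its range is refused whole. The fingers move at their own pace and stop on an object; FORCE is the grip in N (left out, the last holds). Time passes only in rows, so rows that do not move let the fingers close. It gives the time, the measured TCP pose, the force, the opening and the grip force at its end, in the units of the state.
- sense(): the state, without advancing time (a new reading comes with each control period).
- snapshot(name): name is "scene" or "top" or "wrist"; returns a dict with "img" (400x640x3 uint8, red, green, blue), "fx", "fy", "cx", "cy" (pixels), "dist" ([k1, k2, p1, p2, k3] as OpenCV has them; the pictures are not rectified), "extrinsics" (4x4, takes a point from camera to world coordinates). Camera axes: x right, y down, z forward; pixel columns grow to the right and rows downward; lengths in mm; the calibration is good to about 2 mm. A picture is of the moment at which its call begins. There is no depth.
- hand_in(): hands the job in; it is judged then, once.
The state is a dict: "time": time; "joint_pos": joint angles; "qd": joint speeds; "joint_efforts": joint torques, N m; "tool_pos": TCP position; "tcp_rot": TCP orientation; "ft_force": force on the tool from outside, world axes, zero at the start; "wrist_torque": the same for the moment, N m; "finger_gap": finger opening in mm; "grip_force": force on a finger pad.
Only numpy, scipy, OpenCV 4.12 (cv2) and the standard library are available. Lean on these libraries where they do the work, as an engineer would, in place of code of your own. Each camera call takes 0.05 s, during which the arm holds its last target. There are 200 camera calls.

### The job

The coolant manifold has to be vented: take the red key out of the rack, push its blade and lugs straight down into the manifold's red-ringed vent port against the spring until the lugs are below the collar, then twist it a quarter turn clockwise (seen from above) to the stop. The valve springs shut when let go, so finish while still gripping the key and holding it turned fully open. Leave the blue key and the things lying about where they are.

Things in the scene. Friction and masses are not known exactly. Their poses are not given: they have to be found in the camera images.
- red_key_grip (a point): Red bayonet key, 72 mm tall, about 90 g, standing upright in one of the rack's two bores (either one; it can shift 2 mm). This point: centre of its red grip, a flat block 36 mm along the key's x, 14 mm along y, 34 mm high, to be pinched across y (14 mm). z up. A 38 mm brass flange lies 17 to 21 mm below this point and rests on the rack: keep fingertips above it.
- red_key_lugs (a point): Middle of the red key's two lugs, on its axis, 39 mm below the grip's centre: 5 mm round pins sticking out opposite ways along the key's x, 27 mm over their ends, from a shank 18 mm in diameter. Same axes as the grip; half a turn about z gives the same shape.
- red_key_tip (a point): Tip of the red key's blade, on its axis, 55 mm below the grip's centre and 16 mm below the lugs' middle. The blade is flat steel, 14 mm along the key's x and 4 mm along its y, 12 mm long, with a rounded tip.
- vent_port (a point): Centre of the mouth of the vent port, a brass barrel 44 mm in diameter with a red ring, the taller of two on the manifold; its flat top is 65 mm above the bench. z up. The top is a collar 6 mm thick with a 20 mm hole and two 7 mm wide entry slots for the lugs, opposite each other along this point's x (white dots beside them). Under the collar the bore is 31 mm wide, so lugs can turn there.
- vent_slot (a point): Floor of the valve's slot for the blade, 16 mm below the port's mouth at rest; slot 5.4 mm wide, 8 mm deep, along the mouth's entry slots when the valve is shut; this point goes down and turns with the valve. Pushing it down takes 4 N plus 0.5 N per mm. Lugs clear the collar when the blade's tip is 24.5 mm below the mouth; the travel ends at 29 mm.
- manifold: Steel block 52 (x) x 112 (y) x 25 mm, fixed; origin at the centre of its underside on the bench. The vent port stands 26 mm from its middle along +y; a lower drain port with a blue ring and a black cap, 54 mm high, 31 mm along -y; two brass hose barbs stick out along -x.
- vent_plunger (a joint): how far the valve is pushed down against its spring, m: 0 at rest, 0.0085 when the key's lugs just clear the underside of the collar, 0.013 at the bottom.
- vent_valve (a joint): turn of the valve under the key, rad: 0 shut, grows clockwise seen from above, 1.40 at the stop fully open. The key turns about 0.1 rad before the valve follows, so about a quarter turn of the key reaches the stop. A return spring turns it shut with 0.05 N m at 0 and 0.18 N m at the stop.
- blue_key_grip (a point): centre of the grip of the blue key, the same shape as the red key, in the other bore of the rack; not to be moved.
- key_rack: grey rack, a fixed block 48 (x) x 124 (y) x 45 mm on the white foam sheet; origin at the centre of its underside, 18 mm above the bench, so that its top is at 63 mm; the bores are 32 mm from its middle along +y and -y.
- tape_roll: roll of amber tape, 65 mm in diameter, 12 mm high, lying loose on the bench; origin at the centre of its underside
- petri_dish: covered clear dish, 58 mm in diameter, 15 mm high, loose on the bench; origin at the centre of its underside
- usb_stick: red memory stick, 49 x 19 x 8 mm, loose on the bench; origin at the centre of its underside
- vial_loose: glass vial with a white cap, 23 mm in diameter, 48 mm high, standing loose on the bench; origin at the centre of its underside
- microscope: White upright microscope, fixed, left of the foam sheet, 680 mm tall; origin on the bench under the middle of its stand. It takes up some 300 mm towards the robot from there and 130 mm to either side; its head and eyepieces overhang from 0.37 m up, its stage at 0.24 m: keep the arm clear of it, and on the way from the start draw the arm in first.
Mind the look-alikes: they are no part of the job. Of the things that look like the part that bears red_key_grip, the middle-sized one is meant.

How it is judged:
By the outcome, as a careful person would: the job done as asked, in the order asked, and still so for the second after the job is handed in, while the arm keeps its last pose, push and grip.
It also fails if it takes over 45 s, if anything falls off the work surface, if the arm or the gripper's body presses on something with over 40 N, if the wrist force passes 120 N, or if a joint passes its speed limit or range.

## Working session

There is one attempt and no reset: what is moved stays moved. The work goes in short steps, Python scripts to look and compute and a shell command to move; the robot and the scene stay as the last step left them, time stands still between calls to the robot, and variables do not carry over. Pictures are saved under pics/ and viewed, at most 10 in all, crops included, and the job is handed in when it is done.

```bash
mkdir -p pics; ls; python3 - <<'E'
from bench import *
import cv2
for n in ("scene","top"):
    s=snapshot(n); cv2.imwrite(f"pics/{n}0.png",s["img"][:,:,::-1]); print(n,s["fx"],s["dist"],s["extrinsics"])
print(sense())
E
```

```text
pics
scene 411.99199770173436 [-0.08686864  0.          0.          0.          0.        ] [[-6.68156301e-01 -4.23449398e-01  6.11766103e-01 -1.61652926e+02]
 [-7.44019682e-01  3.81782831e-01 -5.48339842e-01  5.61061926e+02]
 [-1.36761829e-03 -8.21542742e-01 -5.70145291e-01  7.23473621e+02]
 [ 0.00000000e+00  0.00000000e+00  0.00000000e+00  1.00000000e+00]]
top 374.0569817545815 [-0.0056611  0.         0.         0.         0.       ] [[ 3.34931692e-03 -9.85807008e-01  1.67849114e-01  3.29894247e+02]
 [-9.99749052e-01  4.16883457e-04  2.23977532e-02 -7.34038679e+01]
 [-2.21498356e-02 -1.67882010e-01 -9.85558225e-01  1.29541723e+03]
 [ 0.00000000e+00  0.00000000e+00  0.00000000e+00  1.00000000e+00]]
{'time': 0.1, 'joint_pos': array([-7.85180778e+01,  7.51036796e+00,  8.53244386e+01,  6.69542016e-04,
        8.72580818e+01, -4.89276397e+00]), 'qd': array([ 0.08775065, -0.13261138,  0.05269309, -0.03989312,  0.02912438,
        0.00970093]), 'joint_efforts': array([ 1.06153442e-03, -5.70950961e+01, -5.01941192e+01, -1.59488231e-04,
        8.13835912e-03, -1.64522262e-07]), 'tool_pos': array([ 169.1369284 , -575.45753212,  403.73996667]), 'tcp_rot': array([-1.79907507e+02, -8.58883356e-03,  1.63746466e+01]), 'ft_force': array([ 0.27067057,  0.31224697, -0.20457946]), 'wrist_torque': array([ 0.01310211, -0.02867229,  0.01684097]), 'grip_force': 0.0, 'finger_gap': 85.66729281013173}
```

View pics/scene0.png

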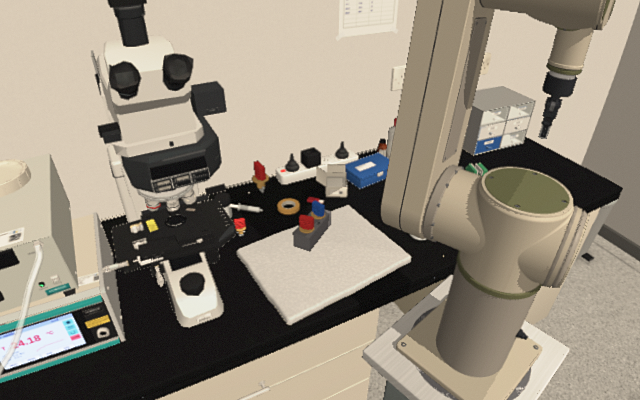

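View pics/top0.png

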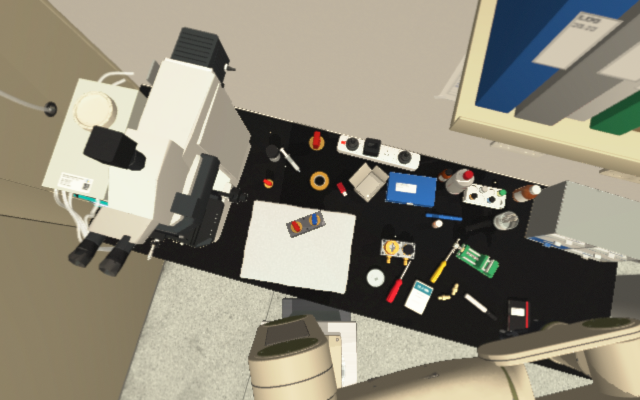

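The top view shows the rack at about (306,223) with the red key at its left (296,227) and the blue at its right. The manifold is at about (398,248), and the look-alikes are at (316,140) and (268,183). Next I'll zoom in.

```bash
cat > h.py <<'E'
from bench import *
import cv2, numpy as np
def world(s,uv,z):
    K=np.array([[s["fx"],0,s["cx"]],[0,s["fy"],s["cy"]],[0,0,1]])
    n=cv2.undistortPoints(np.array(uv,float).reshape(-1,1,2),K,np.array(s["dist"]))[:,0]
    E=s["extrinsics"]; d=np.c_[n,np.ones(len(n))]@E[:3,:3].T; o=E[:3,3]
    return o+d*((z-o[2])/d[:,2])[:,None]
def save(s,name,box=None,k=1):
    im=s["img"][:,:,::-1]
    if box: im=im[box[1]:box[3],box[0]:box[2]]
    cv2.imwrite("pics/"+name,cv2.resize(im,None,fx=k,fy=k,interpolation=cv2.INTER_CUBIC))
E
python3 - <<'E'
from h import *
s=snapshot("top"); save(s,"top1.png",(270,200,430,300),5)
print(world(s,[(296,227)],98),world(s,[(316,219)],98),world(s,[(389,248),(408,248)],60))
E
```

```text
[[457.00072326  35.53707486  98.        ]] [[482.97230291 -28.72301752  98.        ]] [[ 392.35253781 -266.87549899   60.        ]
 [ 392.47390298 -328.78293451   60.        ]]
```

View pics/top1.png

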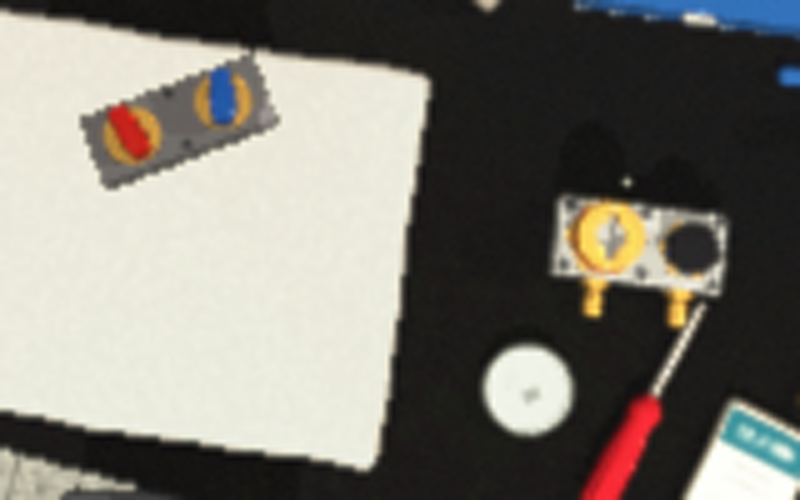

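```bash
python3 -m jog '0.2 -0.22 0 0 0 0 -1;0.37 -0.42 0 0 0 0 -1;0.37 -0.42 0 0 0 0 -1;0.37 -0.42 0 0 0 0 -1;0.37 -0.42 0 0 0 0 -1' && python3 -m jog '0.37 -0.42 0 0 0 0 -1;0.37 -0.42 0 0 0 0 -1;0.37 -0.42 0 0 0 0 -1;0.37 -0.42 0 0 0 0 -1;0.37 -0.42 0 0 0 0 -1' && python3 -m jog '0.37 -0.42 0 0 0 0 -1;0.37 -0.42 0 0 0 0 -1;0.2 -0.22 0 0 0 0 -1;0 0 0 0 0 0 -1'
```

```text
time: 0.78
tool_pos: [277.2, -344.3, 404.4]
tcp_rot: [-180.0, -0.0, 16.4]
ft_force: [0.9, 0.1, 0.7]
finger_gap: 85.5
grip_force: 0.0
time: 1.4
tool_pos: [395.4, -90.6, 404.7]
tcp_rot: [180.0, -0.0, 16.4]
ft_force: [0.6, -1.5, 0.2]
finger_gap: 85.6
grip_force: 0.0
time: 1.9
tool_pos: [455.6, 37.6, 404.2]
tcp_rot: [-180.0, 0.0, 16.6]
ft_force: [-0.2, -0.4, 0.2]
finger_gap: 85.4
grip_force: 0.0
```

```bash
R='0'; python3 -m jog '0 0 0 0 0 -0.175 -1;0 0 0 0 0 -0.175 -1;0 0 0 0 0 -0.175 -1;0 0 0 0 0 -0.175 -1;0 0 0 0 0 -0.175 -1' >/dev/null; python3 -m jog '0 0 0 0 0 -0.175 -1;0 0 0 0 0 -0.175 -1;0 0 0 0 0 -0.175 -1;0 0 0 0 0 -0.175 -1;0 0 0 0 0 -0.175 -1' >/dev/null; python3 -m jog '0 0 0 0 0 -0.175 -1;0 0 0 0 0 -0.175 -1;0 0 0 0 0 -0.175 -1;0 0 0 0 0 -0.175 -1;0 0 0 0 0 -0.175 -1' >/dev/null;  python3 -m jog '0 0 0 0 0 -0.175 -1;0 0 0 0 0 -0.175 -1;0 0 0 0 0 -0.175 -1;0 0 0 0 0 0 -1;0 0 0 0 0 0 -1'
python3 - <<'E'
from h import *
s=snapshot("wrist"); save(s,"w1.png"); print(sense()["joint_pos"],s["extrinsics"])
E
```

```text
time: 4.4
tool_pos: [455.2, 35.3, 404.6]
tcp_rot: [-180.0, -0.0, -154.9]
ft_force: [-0.1, -0.4, 0.4]
finger_gap: 85.7
grip_force: 0.0
[-1.98506712e+00 -1.53251253e+01  1.07027283e+02 -7.10931689e-03
  8.83043433e+01 -1.17130766e+02] [[-4.24194151e-01  8.55424549e-01  2.97166895e-01  3.79349465e+02]
 [ 9.05570848e-01  4.00387817e-01  1.40110793e-01 -6.00428497e-01]
 [ 8.72207675e-04  3.28539856e-01 -9.44489705e-01  3.74882573e+02]
 [ 0.00000000e+00  0.00000000e+00  0.00000000e+00  1.00000000e+00]]
```

View pics/w1.png

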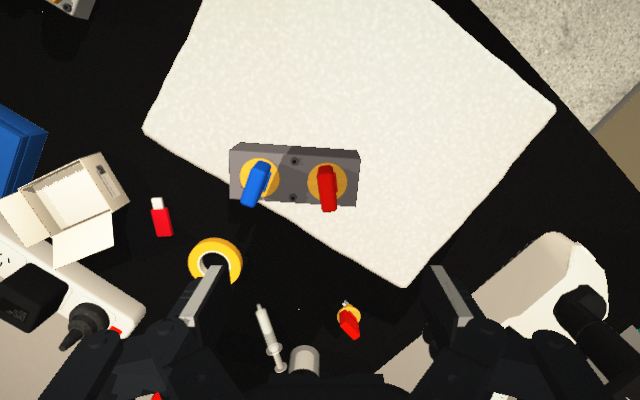

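The wrist view shows the rack at about (295,175), with the red grip at (328,188) on its flange and the blue at (255,185). I'll fit the grip's box silhouette to get its pose.

```bash
cat >> h.py <<'E'
def proj(s,P):
    K=np.array([[s["fx"],0,s["cx"]],[0,s["fy"],s["cy"]],[0,0,1]]); T=np.linalg.inv(s["extrinsics"])
    return cv2.projectPoints(np.array(P,float),cv2.Rodrigues(T[:3,:3])[0],T[:3,3],K,np.array(s["dist"]))[0][:,0]
def boxmask(s,x,y,yaw,zc,k=4,d=(36,14,34)):
    c,n=np.cos(np.radians(yaw)),np.sin(np.radians(yaw))
    P=[(x+c*a*d[0]/2-n*b*d[1]/2,y+n*a*d[0]/2+c*b*d[1]/2,zc+e*d[2]/2) for a in(-1,1) for b in(-1,1) for e in(-1,1)]
    m=np.zeros((400*k,640*k),np.uint8); h=cv2.convexHull(((proj(s,P)+.5)*k).astype(np.int32)); cv2.fillConvexPoly(m,h,255)
    return cv2.resize(m,(640,400),interpolation=cv2.INTER_AREA)/255.
def redmask(s,uv):
    r,g,b=[s["img"][:,:,i].astype(int) for i in range(3)]
    m=((r>2.2*g)&(r>2.2*b)&(r>60)).astype(np.uint8)
    n,l=cv2.connectedComponents(m); return (l==l[uv[1],uv[0]]).astype(float)
def fit(s,uv,x0,zc):
    from scipy.optimize import minimize
    m=redmask(s,uv); f=lambda p:np.abs(boxmask(s,p[0],p[1],p[2],zc)-m).sum()
    r=minimize(f,x0,method="Nelder-Mead",options=dict(initial_simplex=[x0]+[np.add(x0,d) for d in((8,0,0),(0,8,0),(0,0,8))],xatol=.05,fatol=.2))
    return r.x,r.fun,m.sum()
E
python3 - <<'E'
from h import *
s=snapshot("wrist"); 
for zc in (80,84,88): print(zc,fit(s,(328,190),[457,36,25],zc))
t=snapshot("top"); print(fit(t,(296,227),[457,36,25],84))
E
```

```text
80 (array([461.3958672 ,  39.49656408,  31.73589639]), np.float64(113.15686274509802), np.float64(783.0))
84 (array([461.10695901,  39.60518102,  31.94454212]), np.float64(124.3921568627451), np.float64(783.0))
88 (array([459.09507888,  38.45961934,  29.6773834 ]), np.float64(138.46274509803922), np.float64(783.0))
(array([482.84968628,  76.55067666, -36.02413012]), np.float64(255336.92941176472), np.float64(255411.0))
```

```bash
python3 - <<'E'
from h import *
s=snapshot("wrist"); m=redmask(s,(328,190)); b=boxmask(s,461,39.6,32,84)
o=s["img"].copy()
for a,c in((m,(0,255,0)),(b,(0,255,255))):
    pass
A=s["img"][140:225,280:370]; B=A.copy(); B[:,:,1]=np.maximum(B[:,:,1],(b[140:225,280:370]*200).astype(np.uint8)); C=np.repeat((m[140:225,280:370,None]*255).astype(np.uint8),3,2)
cv2.imwrite("pics/fit.png",cv2.resize(np.hstack([A,B,C])[:,:,::-1],None,fx=2.9,fy=2.9,interpolation=cv2.INTER_NEAREST))
E
```

```text
(no output)
```

View pics/fit.png

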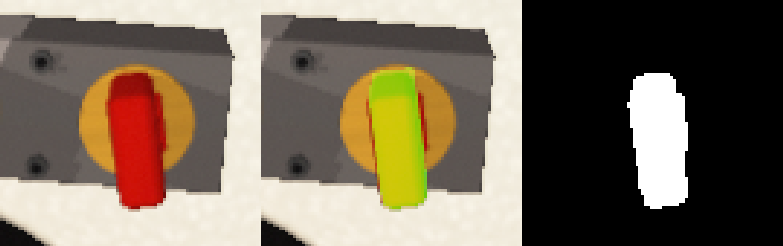

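```bash
python3 - <<'E'
from h import *
s=snapshot("wrist")
P=np.array([(110,95),(155,93),(166,205),(120,207),(138,150)])/2.9+[280,140]
w=world(s,P,101); print(w); 
for a,b in((3,0),(2,1)): d=w[b]-w[a]; print(np.degrees(np.arctan2(d[1],d[0])),np.linalg.norm(d))
print(world(s,[(280+136/2.9,140+121/2.9)],67))
E
```

```text
[[448.16122809  25.08740865 101.        ]
 [442.08081164  36.5728894  101.        ]
 [471.89064305  54.5918323  101.        ]
 [478.36252993  42.38559138 101.        ]
 [459.79755452  39.55436818 101.        ]]
-150.19752279821597 34.80439281037983
-148.84858686384564 34.83257600935333
[[461.01034448  39.64204906  67.        ]]
```

```bash
python3 -m jog '0 0 0 0 0 -0.087 0.1;-0.066 0.011 0 0 0 0 0.1;0 0 0.5 0 0 0 0.1;0 0 0.4 0 0 0 0.1;0 0 0 0 0 0 0.1' 40; python3 - <<'E'
from h import *
s=snapshot("wrist"); save(s,"w2.png")
E
```

```text
time: 5.28
tool_pos: [459.1, 40.4, 311.3]
tcp_rot: [179.8, -0.3, -149.5]
ft_force: [0.0, 0.1, 0.8]
finger_gap: 38.3
grip_force: 0.0
```

View pics/w2.png

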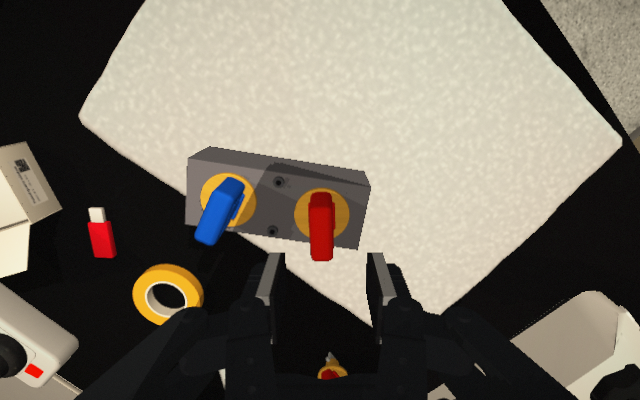

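The key is centred between the fingers (column 321 against about 325) and its grip is parallel to the pads. I'll descend and grip.

```bash
python3 -m jog '0.012 0 0.4 0 0 0 0.1;0 0 0.26 0 0 0 0.1;0 0 0 0 0 0 0.1' 60;  python3 -m jog '0 0 0 0 0 0 1;0 0 0 0 0 0 1;0 0 0 0 0 0 1;0 0 0 0 0 0 1;0 0 0 0 0 0 1' 60
```

```text
time: 5.7
tool_pos: [459.6, 39.6, 249.1]
tcp_rot: [180.0, -0.0, -149.5]
ft_force: [0.2, 0.6, 0.4]
finger_gap: 38.5
grip_force: 0.0
time: 6.32
tool_pos: [460.9, 39.5, 251.5]
tcp_rot: [-179.9, 0.2, -149.4]
ft_force: [-1.9, 0.4, 7.4]
finger_gap: 13.0
grip_force: 59.4
```

```bash
python3 -m jog '0 0 0 0 0 0 1;0 0 0 0 0 0 1' 60;  python3 -m jog '0 0 -0.05 0 0 0 1;0 0 0 0 0 0 1' 60
```

```text
time: 6.58
tool_pos: [460.8, 39.5, 251.5]
tcp_rot: [-179.9, 0.2, -149.4]
ft_force: [-0.6, 0.4, 7.5]
finger_gap: 12.5
grip_force: 59.4
time: 6.82
tool_pos: [459.9, 39.5, 254.8]
tcp_rot: [-180.0, 0.1, -149.4]
ft_force: [-0.3, -0.5, -0.3]
finger_gap: 12.7
grip_force: 58.5
```

```bash
python3 -m jog '0 0 0.04 0 0 0 1;0 0 0 0 0 0 0.5;0 0 0 0 0 0 0.5;0 0 0.045 0 0 0 0.5;0 0 0 0 0 0 0.5' 80;  python3 -m jog '0 0 0 0 0 0 1;0 0 0 0 0 0 1;0 0 0 0 0 0 1;0 0 0 0 0 0 1' 80
```

```text
time: 7.45
tool_pos: [459.1, 39.5, 244.4]
tcp_rot: [180.0, -0.1, -149.4]
ft_force: [0.1, 0.6, 1.2]
finger_gap: 21.5
grip_force: 0.0
time: 7.95
tool_pos: [459.4, 39.6, 245.1]
tcp_rot: [180.0, -0.0, -149.4]
ft_force: [-0.4, 0.3, -1.1]
finger_gap: 12.6
grip_force: 77.9
```

```bash
python3 -m jog '0 0 -0.25 0 0 0 1;0 0 -0.5 0 0 0 1;0 0 -0.5 0 0 0 1;0 0 -0.25 0 0 0 1;0 0 0 0 0 0 1' 80; python3 -m jog '0.15 -0.17 0 0 0 0 1;0.31 -0.34 0 0 0 0 1;0.31 -0.34 0 0 0 0 1;0.31 -0.34 0 0 0 0 1;0.31 -0.34 0 0 0 0 1' >/dev/null;  python3 -m jog '0.31 -0.34 0 0 0 0 1;0.31 -0.34 0 0 0 0 1;0.15 -0.17 0 0 0 0 1;0 0 0 0 0 0.155 1;0 0 0 0 0 0.155 1'; python3 -m jog '0 0 0 0 0 0.155 1;0 0 0 0 0 0.155 1;0 0 0 0 0 0 1;0 0 0 0 0 0 1';  python3 - <<'E'
from h import *
s=snapshot("wrist"); save(s,"w3.png"); t=sense(); print(t["joint_pos"],t["tool_pos"],t["tcp_rot"])
E
```

```text
time: 8.57
tool_pos: [460.1, 39.5, 397.7]
tcp_rot: [-179.8, 0.2, -149.4]
ft_force: [-0.1, -1.0, -1.1]
finger_gap: 12.9
grip_force: 78.5
time: 9.82
tool_pos: [418.8, -236.8, 393.6]
tcp_rot: [-178.4, -1.6, -171.2]
ft_force: [0.2, -0.5, -1.0]
finger_gap: 13.0
grip_force: 78.5
time: 10.32
tool_pos: [418.9, -237.0, 394.5]
tcp_rot: [-177.9, -1.0, 170.7]
ft_force: [0.0, 0.6, -1.1]
finger_gap: 12.9
grip_force: 78.5
[ -34.68504995  -10.83683316  104.28379874   -2.32374413   86.5425998
 -115.20959112] [ 418.88891205 -237.04625032  394.61299252] [-177.89794205   -0.9808659   170.64649033]
```

View pics/w3.png

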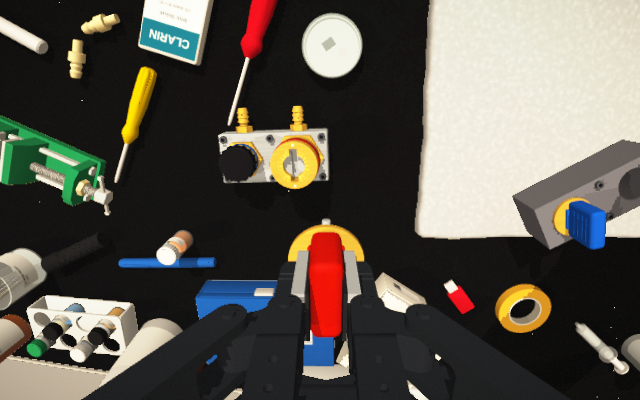

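The view shows the key hanging in the grip. The vent port is at about (296,163) and the capped drain at (239,162). The arm fell short and is tilted 2°, so I'll compute the correction.

```bash
cat >> h.py <<'E'
from scipy.spatial.transform import Rotation as Ro
def go(pos,yaw):
    t=sense(); R=Ro.from_euler("xyz",t["tcp_rot"],degrees=True); T=Ro.from_euler("xyz",[180,0,yaw],degrees=True)
    print("turn/60",(R.inv()*T).as_rotvec(degrees=True)/60,"then shift/100",T.inv().apply(np.array(pos)-t["tool_pos"])/100)
E
python3 - <<'E'
from h import *
s=snapshot("wrist")
a=world(s,[(222,133),(328,128),(327,180),(219,185)],25); print(a)
for i,j in((0,1),(3,2)): d=a[j]-a[i]; print(np.degrees(np.arctan2(d[1],d[0]))-90,np.linalg.norm(d))
v=world(s,[(296,163)],65); print(v); t=snapshot("top"); print(world(t,[(391.2,247.4)],65))
go([v[0][0],v[0][1],360],174)
E
```

```text
[[ 359.42283529 -347.53247698   25.        ]
 [ 371.83263558 -240.16530431   25.        ]
 [ 424.69692158 -249.78030016   25.        ]
 [ 412.46816515 -364.77890683   25.        ]]
-6.593151325757489 108.08197310884714
-6.069925186707593 115.64697151725443
[[ 394.08779738 -272.1622318    65.        ]]
[[ 394.05889429 -273.29132965   65.        ]]
turn/60 [-0.03472025 -0.01700712 -0.05702878] then shift/100 [ 0.21011719 -0.37356548  0.34833941]
```

```bash
python3 -m jog '0 0 0 -0.035 -0.017 -0.05 1;0.1 -0.18 0.17 0 0 0 1;0.11 -0.19 0.18 0 0 0 1;0 0 0 0 0 0 1;0 0 0 0 0 0 1' 80; python3 - <<'E'
from h import *
s=snapshot("wrist"); save(s,"w4.png",(220,100,420,250),4)
go([394.1,-272.5,360],173.6)
print(proj(s,[(394.1,-272.5,65)]))
E
```

```text
time: 11.1
tool_pos: [394.1, -271.6, 360.6]
tcp_rot: [180.0, 0.1, 173.5]
ft_force: [0.5, 0.1, -0.3]
finger_gap: 12.7
grip_force: 78.5
turn/60 [-0.00034757  0.00149415 -0.00178128] then shift/100 [ 0.00077763 -0.0101775   0.00891839]
[[323.97708692 188.13601157]]
```

View pics/w4.png

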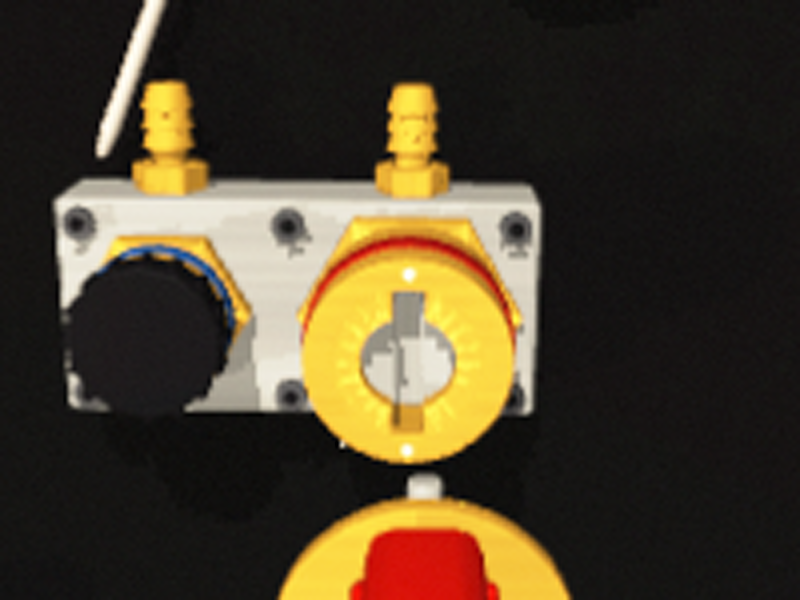

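Crop w4 shows the white dots at (409,275) and (406,450), so the mouth centre is about (407.5,362). The key's forward lug end is visible at (424,476–497). I'll compare the two through the same camera.

```bash
python3 - <<'E'
from h import *
s=snapshot("wrist"); t=sense(); f=lambda p:np.array(p)/4+[220,100]-.5+.125
d=world(s,f([(409,275),(406,450)]),65); c=d.mean(0); e=d[1]-d[0]
print(d,c,"yaw",np.degrees(np.arctan2(e[1],e[0])))
e=world(s,f([(303,350),(516,350),(408,463)]),65);print(e)
T=Ro.from_euler("xyz",t["tcp_rot"],degrees=True)
L=[T.apply(p)+t["tool_pos"] for p in((13.5,0,197.6),(13.5,-2.5,200.1),(13.5,2.5,200.1),(13.5,0,202.6),(19,0,182.1),(0,-7,144),(0,7,144),(18,0,144))]
print((proj(s,L)+.375-[220-.0,100])*4)
# lateral position of lug midline
w=world(s,f([(408,480),(441,480),(424.5,475)]),t["tool_pos"][2]-200.1); print(T.inv().apply(w-t["tool_pos"]))
E
```

```text
[[ 377.68002395 -272.34063599   65.        ]
 [ 415.40603145 -277.41782624   65.        ]] [ 396.5430277  -274.87923111   65.        ] yaw -7.6648489807347895
[[ 390.98803875 -295.91860651   65.        ]
 [ 395.96887934 -252.27458113   65.        ]
 [ 418.40077697 -277.34501174   65.        ]]
[[421.55263451 479.72856688]
 [403.20240857 472.61421813]
 [439.92807746 472.59375665]
 [421.57789884 465.66085956]
 [421.42861323 487.37143207]
 [351.77426004 809.81641951]
 [490.81414178 809.71201586]
 [421.12885824 652.98076567]]
[[ 12.419276    -1.85110676 200.07957275]
 [ 12.41757666   2.64998842 200.07693632]
 [ 13.15665691   0.39946965 200.07695529]]
```

```bash
python3 - <<'E'
from h import *
go([395.3,-274.9,295],172.8)
E
```

```text
turn/60 [-0.00054955  0.00168405  0.01182579] then shift/100 [-0.01337683 -0.03314908  0.65988135]
```

```bash
python3 -m jog '0 0 0 0 0.0015 0.012 1;-0.013 -0.033 0.3 0 0 0 1;0 0 0.36 0 0 0 1;0 0 0 0 0 0 1;0 0 0 0 0 0 1' 100; python3 - <<'E'
from h import *
s=snapshot("wrist"); save(s,"w5.png",(240,120,420,255),4)
go([395.3,-274.9,295],172.8)
t=sense();T=Ro.from_euler("xyz",t["tcp_rot"],degrees=True)
L=[T.apply(p)+t["tool_pos"] for p in((12.3,.3,197.6),(12.3,.3,202.6),(17.8,0.3,182.1))]+[(396.5,-274.8,65),(396.5-18.9,-274.8+2.4,65)]
print((proj(s,L)+.375-[240,120])*4)
E
```

```text
time: 11.82
tool_pos: [395.1, -275.3, 295.4]
tcp_rot: [-180.0, -0.0, 172.8]
ft_force: [-0.1, -0.1, -1.0]
finger_gap: 12.6
grip_force: 100.5
turn/60 [-0.00136749  0.00096318 -0.0008426 ] then shift/100 [0.00052798 0.00603506 0.00989602]
[[341.09180743 411.49123711]
 [341.11001944 397.16545161]
 [341.00088141 420.1725251 ]
 [346.74089945 404.96728273]
 [346.80740603 292.57651438]]
```

View pics/w5.png

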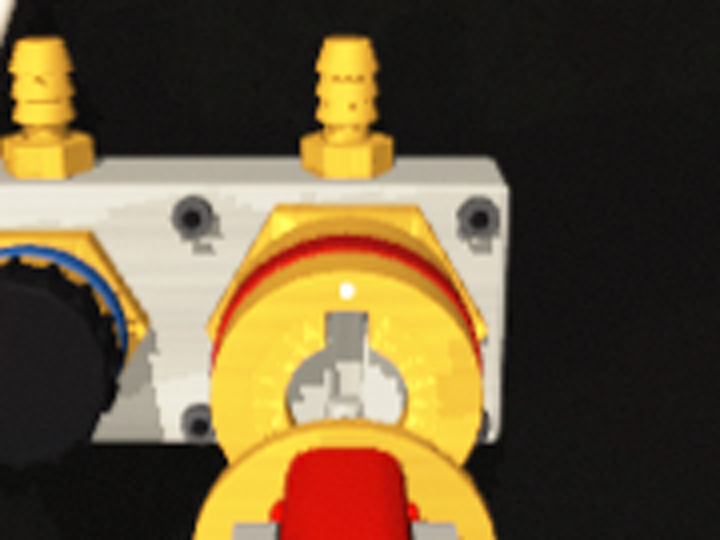

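The upper dot is at (347,290), against a prediction of (346.8,292.6), and the lug at about (344,408) lines up with the slot at column 347. The alignment is good, so I'll go down gently.

```bash
python3 -m jog '0 0 0.13 0 0 0 1;0 0 0.04 0 0 0 1;0 0 0 0 0 0 1' 110; python3 -m jog '0 0 0.04 0 0 0 1;0 0 0.02 0 0 0 1;0 0 0 0 0 0 1';  python3 -m jog '0 0 0.02 0 0 0 1;0 0 0.02 0 0 0 1;0 0 0 0 0 0 1'
```

```text
time: 12.25
tool_pos: [394.4, -275.0, 276.5]
tcp_rot: [180.0, -0.1, 172.7]
ft_force: [-0.1, -0.1, -2.2]
finger_gap: 12.1
grip_force: 107.4
time: 12.62
tool_pos: [394.5, -275.1, 270.8]
tcp_rot: [180.0, -0.1, 172.7]
ft_force: [0.8, 0.4, -1.4]
finger_gap: 12.5
grip_force: 107.4
time: 13.0
tool_pos: [394.5, -275.1, 266.8]
tcp_rot: [180.0, -0.1, 172.7]
ft_force: [-0.3, 0.6, -1.5]
finger_gap: 12.2
grip_force: 107.4
```

```bash
python3 -m jog '0 0 0.02 0 0 0 1;0 0 0.02 0 0 0 1;0 0 0 0 0 0 1'; python3 -m jog '0 0 0.02 0 0 0 1;0 0 0.02 0 0 0 1;0 0 0 0 0 0 1'
```

```text
time: 13.38
tool_pos: [394.7, -275.2, 263.3]
tcp_rot: [-180.0, -0.0, 172.7]
ft_force: [-0.8, 0.4, 2.2]
finger_gap: 12.4
grip_force: 108.0
time: 13.75
tool_pos: [394.7, -275.2, 259.1]
tcp_rot: [-180.0, -0.0, 172.7]
ft_force: [-0.1, 1.1, 5.8]
finger_gap: 12.2
grip_force: 108.3
```

```bash
python3 -m jog '0 0 0.02 0 0 0 1;0 0 0.02 0 0 0 1;0 0 0.01 0 0 0 1;0 0 0 0 0 0 1'
```

```text
time: 14.25
tool_pos: [394.7, -275.3, 254.5]
tcp_rot: [-180.0, -0.0, 172.7]
ft_force: [-0.6, 1.9, 7.0]
finger_gap: 12.1
grip_force: 108.8
```

```bash
python3 -m jog '0 0 0.015 0 0 0 1;0 0 0.01 0 0 0 1;0 0 0 0 0 0 1;0 0 0 0 0 0 1'; python3 -c "
from h import *
print(sense()['ft_force'],sense()['wrist_torque'])"
```

```text
time: 14.75
tool_pos: [394.7, -275.3, 252.2]
tcp_rot: [-180.0, -0.0, 172.7]
ft_force: [-1.9, 2.0, 9.0]
finger_gap: 11.9
grip_force: 109.0
[-1.92191237  2.0237797   8.95178526] [0.33029923 0.45230235 0.02707237]
```

```bash
python3 -m jog '0 0 0 0 0 0.1 1;0.001 0.002 0 0 0 0.1 1;0.001 0.002 0 0 0 0.1 1;0 0 0 0 0 0 1' 120; python3 -c "
from h import *
print(sense()['ft_force'],sense()['wrist_torque'])"
```

```text
time: 15.25
tool_pos: [394.9, -275.0, 252.4]
tcp_rot: [-180.0, 0.0, 154.7]
ft_force: [-0.6, 1.6, 8.2]
finger_gap: 12.1
grip_force: 117.5
[-0.60036946  1.55142466  8.23155966] [0.21884315 0.12091583 0.06824909]
```

```bash
python3 -m jog '0.001 0.002 0 0 0 0.15 1;0.001 0.002 0 0 0 0.15 1;0.001 0.002 0 0 0 0.15 1;0.001 0.002 0 0 0 0.15 1;0.001 0.002 0 0 0 0.15 1' 120; python3 -m jog '0.001 0.002 0 0 0 0.13 1;0.001 0.002 0 0 0 0.13 1;0 0 0 0 0 0 1'; python3 -c "
from h import *
print(sense()['ft_force'],sense()['wrist_torque'],sense()['joint_pos'])"
```

```text
time: 15.88
tool_pos: [395.0, -274.5, 252.6]
tcp_rot: [-179.9, 0.1, 109.5]
ft_force: [-1.7, -2.1, 8.9]
finger_gap: 12.1
grip_force: 117.5
time: 16.25
tool_pos: [395.2, -274.3, 252.5]
tcp_rot: [-179.9, 0.1, 94.0]
ft_force: [-4.3, -3.3, 8.3]
finger_gap: 11.6
grip_force: 117.6
[-4.31310509 -3.25232319  8.33426101] [-0.66631458  0.82506062  0.15759342] [-40.81841329  -3.5826631  113.05786581  -0.15490161  70.46198386
 -44.79767035]
```

```bash
python3 -m jog '-0.006 -0.008 0 0 0 0.08 1;0 0 0 0 0 0.06 1;0 0 0 0 0 0 1'; python3 -c "
from h import *
print(sense()['ft_force'],sense()['wrist_torque'])"; python3 -m jog '0 0 0 0 0 0.05 1;0 0 0 0 0 0 1;0 0 0 0 0 0 1';  python3 -c "
from h import *
print(sense()['ft_force'],sense()['wrist_torque'])"
```

```text
time: 16.62
tool_pos: [394.8, -274.6, 252.6]
tcp_rot: [180.0, 0.1, 85.7]
ft_force: [-0.2, -0.8, 7.6]
finger_gap: 11.9
grip_force: 117.5
[-0.2049058  -0.7803033   7.61304523] [-0.13519303  0.24577891  0.16533269]
time: 17.0
tool_pos: [394.8, -274.6, 252.6]
tcp_rot: [180.0, 0.1, 82.8]
ft_force: [-1.5, -1.1, 9.0]
finger_gap: 12.0
grip_force: 117.5
[-1.45456512 -1.10569767  8.98570485] [-0.17785249  0.21350427  0.19339125]
```

```bash
python3 -m jog '0 0 0 0 0 0.05 1;0 0 0 0 0 0 1;0 0 0 0 0 0 1';  python3 -c "
from h import *
print(sense()['ft_force'],sense()['wrist_torque'])"; python3 -m jog '0 0 0 0 0 0.05 1;0 0 0 0 0 0 1;0 0 0 0 0 0 1';  python3 -c "
from h import *
print(sense()['ft_force'],sense()['wrist_torque'])"
```

```text
time: 17.38
tool_pos: [394.8, -274.6, 252.6]
tcp_rot: [180.0, 0.1, 79.8]
ft_force: [-0.4, -1.6, 8.2]
finger_gap: 12.3
grip_force: 117.6
[-0.35324712 -1.56890752  8.19412589] [-0.17249655  0.2514716   0.15485352]
time: 17.75
tool_pos: [394.8, -274.6, 252.6]
tcp_rot: [180.0, 0.1, 76.8]
ft_force: [-0.3, -0.9, 8.2]
finger_gap: 12.2
grip_force: 117.6
[-0.31773821 -0.9299019   8.24700125] [-0.19460078  0.24716954  0.32957299]
```

```bash
python3 -m jog '0 0 0 0 0 0.04 1;0 0 0 0 0 0 1;0 0 0 0 0 0 1;0 0 0 0 0 0 1';  python3 - <<'E'
from h import *
for i in range(3):
    s=snapshot("wrist"); t=sense(); print(t['ft_force'],t['wrist_torque'],t["tcp_rot"])
save(s,"w6.png")
E
```

```text
time: 18.25
tool_pos: [394.8, -274.6, 252.6]
tcp_rot: [180.0, 0.1, 74.4]
ft_force: [-1.0, -1.4, 8.2]
finger_gap: 12.2
grip_force: 117.7
[-0.84417476 -2.01530815  8.53620953] [-0.1683088   0.24351376  0.50436525] [1.79961142e+02 1.08435644e-01 7.43748567e+01]
[-1.13849201 -0.48112663  9.50048423] [-0.15521645  0.23781257  0.45828918] [1.79959585e+02 1.07236710e-01 7.43764308e+01]
[-1.87227774 -0.9278294   8.60613849] [-0.18473398  0.27566973  0.44649764] [1.79959813e+02 1.05219018e-01 7.43767995e+01]
```

View pics/w6.png

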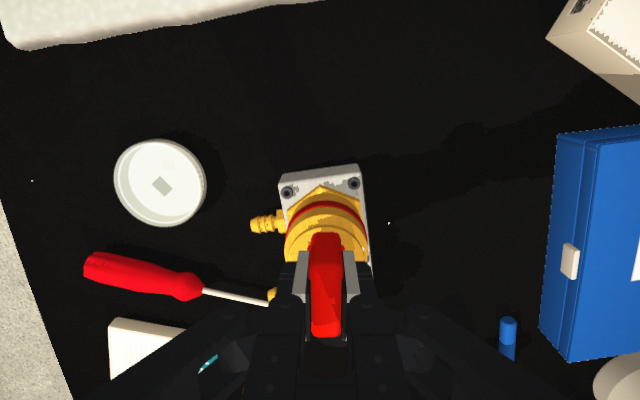

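The view shows the key seated in the vent port at (325,230), firmly in the pads and turned about a quarter turn. Torque is about 0.45 N m, well above the 0.18 N m spring, so the valve is at its stop. I'll hand in.

```bash
python3 -c "
from bench import *
print(hand_in())"
```

```text
the job is handed in; nothing more can be done
None
```

I handed the job in with the red key in the vent port, pushed down and turned clockwise to the stop, and still gripped; torque of about 0.45 N m against the 0.18 N m spring indicates the valve is fully open, though no verdict came back.

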